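# Set up the coffee press for brewing

## Task

Set up the coffee press ready for brewing: stand the banded beaker in the middle of the round cork mat, seat the press's chamber upright on the beaker with its spout inside the mouth and its flange flat on the rim, and seat the black funnel in the top of the chamber. Stand the plunger upright in the middle of the saucer, and put the kitchen timer on the bare worktop between mat and saucer, in line with them. Set things down without dropping or toppling any of them, and leave the tin, the salt shaker and the teaspoon where they are.

Things in the scene. Friction and masses are not known exactly. Their poses are not given: they have to be found in the camera images.
- mat: round cork mat lying on the worktop, 100 mm across, 5 mm thick, fixed; origin at the centre of its underside, so its top is at z +5; axes parallel to the world's
- saucer: small round white saucer on the worktop, 100 mm across and 13 mm high, fixed; origin at the centre of its underside; flat inner floor 72 mm across at z +4, rim sloping up outside that; axes parallel to the world's
- beaker: round open tan stoneware beaker with dark bands and an open mouth, 65 across, 84 mm high, loose, 0.22 kg; origin at the centre of its underside, z up along its axis; rim at z +84, mouth about 50 mm clear across; grip it across the body (64 mm)
- chamber: coffee press chamber: tall dark-grey open tube with fine white rings and a hexagonal flange near its foot, 122 mm high, 0.13 kg; origin centre of underside, z up. Black chamfered spout 40 mm across to z +14; flange 88 mm across, z +14 to +18; tube 58 mm outside (grip here), 51 inside, to its mouth at z +122. Seated: spout in the beaker, flange on its rim, origin 70 mm above the beaker's
- funnel: short black hollow dosing funnel, 46 mm high, stands on its spout, 0.05 kg; origin centre of underside, z up. Chamfered spout 39 mm across to z +15, then a flat shoulder and a collar 62 mm across from z +15 to +46 (grip here). Seated: spout in the chamber's mouth, shoulder on the tube's edge, origin 107 mm above the chamber's
- plunger: plunger of the coffee press, dark grey, 120 mm high, stands on its black seal, 0.10 kg; origin centre of underside, z up. Seal 49 mm across to z +14, round shaft 38 mm across to z +114 (grip here), closed top disc 58 mm across, z +114 to +120
- timer: squat round white and grey kitchen timer, 60 mm across, 49 mm high, loose, 0.11 kg; origin at the centre of its underside, z up along its axis; grip it across the body (60 mm at the foot, 58 mm above z +26)
- tin: bystander: small ribbed tin, 57 mm across, 72 mm high, loose; origin at the centre of its underside
- salt: bystander: glass salt shaker with a grey top, 44 mm across, 90 mm high, loose; origin at the centre of its underside
- spoon: bystander: steel teaspoon lying flat, 130 mm long, 27 mm wide, 11 mm high, loose; origin near its middle, at the worktop
There are look-alikes about, which are no part of the job. Leave any yellow look-alike of the timer alone.

How it is judged:
By the outcome, as a careful person would: the job done as asked, in the order asked, and still so for the second after the job is handed in, with the robot touching nothing.
It also fails if it takes over 144 s, if anything falls off the work surface, if the arm or the gripper's body presses on something with over 40 N, if the wrist force passes 120 N, or if a joint passes its speed limit or range.

## Robot

A 6-joint arm with a two-finger parallel gripper is mounted at the origin on a cart in front of the work surface, level with it; the furniture and walls round the work are solid. World frame = base frame: x ahead of the robot, y to its left, z up, the work surface at z = 0. Lengths are in m, angles in degrees, forces in N, time in s.
With the tool pointing down it reaches from about 0.375 to 0.975 m from the base axis. Payload 3.8 kg.
Tool frame: the origin (TCP) lies midway between the tips of the shut fingers; the grasp point (between the pads) lies 19 mm behind it; z points along the fingers, y is the line along which they close (so a half turn about z gives the same grasp; the last joint's range is limited). The gripper opens to 88 mm and grips with 3 to 60 N. Pads are 18 mm wide; open, the fingers measure 123 mm over their backs; the gripper's body (75 mm by 187 mm) begins 45 mm behind the grasp point.
Start: joints at [66.469, 15.12, 91.902, -0, 72.978, -2.114], TCP at [0.246, 0.628, 0.217] pointing down, gripper open.
Joint ranges: [-150.88, 150.88], [-54.13, 125.18], [17.81, 147.31], [-75.09, 255.09], [0, 152.58], [-146.25, 146.25]. Speed limits (degrees/s): [147.25, 147.25, 180, 180, 180, 180].

## Interface

Orientations are given as [roll, pitch, yaw] about the fixed x, y, z axes, in that order (R = Rz(yaw) Ry(pitch) Rx(roll)).
In Python, from bench import r, eyes gives the robot as it stands. The module is installed in compiled form; this text tells all that it offers.
- The arm moves only by the shell command python3 -m pendant 'ROWS'. ROWS is a JSON object of lists of equal length, an entry for each row: "gripper": the opening, from 0 (shut) to 1 (fully open); "offset": the shift along the world's x, y, z in cm, a list of three; "spin": the turn about the world's z in rad. In form: {"gripper": [gripper, ...], "offset": [[dx, dy, dz], ...], "spin": [spin, ...]}. A call has 1 to 8 rows; each row is the pose to reach, as a shift and turn from the pose commanded when the call began; what a row does not reach only later rows make up. A row lasts 1/10 s, in which the tool goes at most 50 mm and 8.59 degrees, less where a joint would pass 70% of its speed; a pose out of reach is approached as far as the arm can. A call with a gripper value outside its range is refused whole. The fingers move at their own pace and stop on an object; the grip force is fixed at half the most. Time passes only in rows, so rows that repeat a pose let the fingers close. It gives the time, the measured TCP pose, the force, the opening and the grip force at its end, in the units of the state.
- r.get_state(): the state, without advancing time (a new reading comes with each control period).
- eyes.snapshot(name): name is "scene" or "top" or "wrist"; returns a dict with "frame" (480x640x3 uint8, blue, green, red), "depth" (480x640 float32, m along the optical axis (not along the pixel's ray), 0 where there is no reading), "fov_y" (degrees; the focal length in pixels is half the picture's height over the tangent of half this angle, whatever the lens; pixels are square), "cx", "cy" (the principal point, pixels), "cam_to_world" (4x4, takes a point from camera to world coordinates). Camera axes: x right, y up, looking along -z (the intrinsics and any distortion apply to the point x, -y, -z); pixel columns grow to the right and rows downward; lengths in m; the calibration is good to about 2 mm. A picture is of the moment at which its call begins.
- r.hand_in(): hands the job in; it is judged then, once.
The state is a dict: "time": time; "joint_pos": joint angles; "joint_vel": joint speeds; "joint_efforts": joint torques, N m; "ee_pos": TCP position; "eef_rot": TCP orientation; "contact_force": force on the tool from outside, world axes, zero at the start; "torque": the same for the moment, N m; "grip_width": opening from 0.0 (shut) to 1.0 (fully open); "grasp_force": force on a finger pad.
Only numpy, scipy, OpenCV 4.12 (cv2) and the standard library are available. Lean on these libraries where they do the work, as an engineer would, in place of code of your own. Each camera call takes 0.05 s, during which the arm holds its last target. There are 200 camera calls.

## Working session

There is one attempt and no reset: what is moved stays moved. The work goes in short steps, Python scripts to look and compute and a shell command to move; the robot and the scene stay as the last step left them, time stands still between calls to the robot, and variables do not carry over. Pictures are saved under pics/ and viewed, at most 14 in all, crops included, and the job is handed in when it is done.

```bash
mkdir -p pics; cat > h.py <<'E'
import numpy as np, cv2
from bench import r, eyes
def snap(n,save=None):
    s=eyes.snapshot(n)
    if save: cv2.imwrite('pics/'+save,s['frame'])
    return s
def cloud(s):
    d=s['depth']; f=240/np.tan(np.radians(s['fov_y']/2))
    v,u=np.mgrid[:480,:640]
    P=np.stack([(u-s['cx'])/f*d,-(v-s['cy'])/f*d,-d,np.ones_like(d)],-1)@np.array(s['cam_to_world']).T
    P=P[...,:3]; P[d==0]=np.nan
    return P
E
python3 - <<'E'
from h import *
for n in ('top','scene','wrist'):
    s=snap(n,n+'0.png'); print(n,{k:s[k] for k in s if k not in('frame','depth')})
    np.save(n+'0.npy',cloud(s))
print(r.get_state())
E
```

```text
top {'fov_y': 57.47333578632561, 'cx': 321.4206716498316, 'cy': 237.67977091974234, 'cam_to_world': array([[-0.00827023,  0.97831046, -0.20697886,  0.24839893],
       [-0.99996511, -0.00784847,  0.00285874, -0.05814692],
       [ 0.00117227,  0.20699528,  0.97834124,  0.96003048],
       [ 0.        ,  0.        ,  0.        ,  1.        ]])}
scene {'fov_y': 56.36075785901104, 'cx': 315.6233634270987, 'cy': 240.16622203239993, 'cam_to_world': array([[ 0.77837358,  0.43101691, -0.45646358, -0.04376467],
       [-0.62761726,  0.51662727, -0.58240264, -0.73118947],
       [-0.01520386,  0.73981125,  0.67264267,  0.82350129],
       [ 0.        ,  0.        ,  0.        ,  1.        ]])}
wrist {'fov_y': 70.9685650238207, 'cx': 316.152188399619, 'cy': 239.70216195158608, 'cam_to_world': array([[ 0.36503652, -0.89022463, -0.27248567,  0.17501318],
       [ 0.93099174,  0.34853195,  0.10853509,  0.65529696],
       [-0.00165065, -0.29330118,  0.95601867,  0.3831487 ],
       [ 0.        ,  0.        ,  0.        ,  1.        ]])}
{'time': 0.15, 'joint_pos': array([ 6.64692435e+01,  1.51584338e+01,  9.19624073e+01,  1.80915758e-03,
        7.29755977e+01, -2.11465772e+00]), 'joint_vel': array([-0.10142641, -0.23507803, -0.17677236, -0.03441818,  0.10418903,
       -0.05637473]), 'joint_efforts': array([ 3.08596818e-04, -5.02848387e+01, -3.57468688e+01,  7.28827924e-02,
        2.50529987e-02, -9.34950481e-05]), 'ee_pos': array([0.24623746, 0.62787275, 0.21619178]), 'eef_rot': array([-1.79903691e+02, -5.28633868e-03,  1.58583366e+02]), 'contact_force': array([ 0.47556095,  0.92315035, -0.43544231]), 'torque': array([-0.06057031, -0.00792734, -0.05531844]), 'grasp_force': 0.0, 'grip_width': 0.9998737605975406}
```

View pics/top0.png

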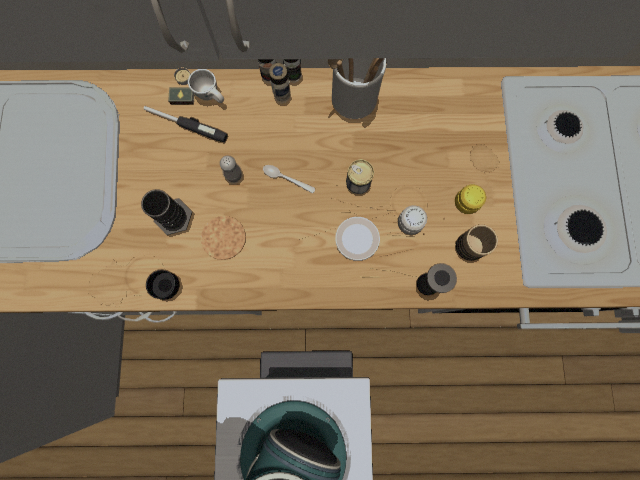

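View pics/scene0.png

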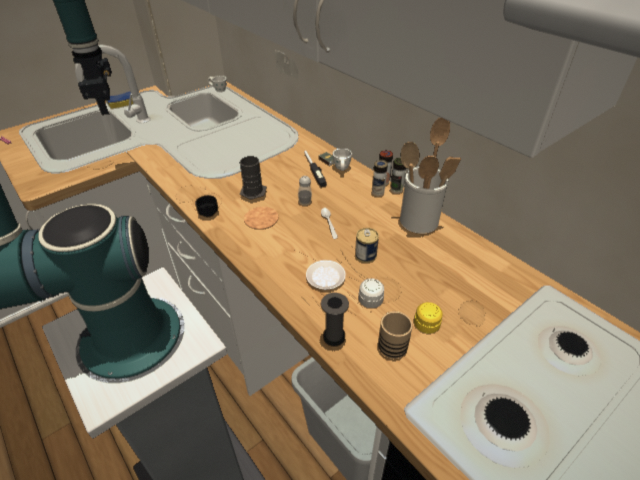

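Candidates in the top view are:
- Beaker at (477,243), banded and the only one of its kind.
- Chamber at (167,212) and funnel at (163,285).
- Plunger at (436,280).
- White timer at (412,220), with the yellow look-alike at (471,198) to be left alone.
- Mat at (223,237), not the cork stain at (484,158).
- Saucer at (357,238).
- Tin at (360,177), salt at (230,168) and spoon at (288,178).

Next I measure their positions.

```bash
cat >> h.py <<'E'
def band(P,c,rad,z0,z1):
    m=(np.hypot(P[...,0]-c[0],P[...,1]-c[1])<rad)&(P[...,2]>z0)&(P[...,2]<z1)
    return P[m]
def circ(q):  # min enclosing circle centre/diameter (mm)
    c,R=cv2.minEnclosingCircle((q[:,:2]*1000).astype(np.float32)); return np.round(c,1),round(2*R,1),len(q)
from scipy.optimize import least_squares
def fitR(q,R):  # fixed-radius circle fit to surface points, m
    s=least_squares(lambda c:np.hypot(q[:,0]-c[0],q[:,1]-c[1])-R,q[:,:2].mean(0),loss='soft_l1',f_scale=.002); return np.round(s.x,4)
E
python3 - <<'E'
from h import *
P=np.load('top0.npy');S=np.load('scene0.npy')
px=dict(mat=(223,237),saucer=(357,238),chamber=(157,203),funnel=(163,285),plunger=(442,278),beaker=(480,238),timer=(412,218),yellow=(471,196),tin=(360,170),salt=(228,162))
H=dict(mat=.005,saucer=.013,chamber=.122,funnel=.046,plunger=.120,beaker=.084,timer=.049,yellow=.049,tin=.072,salt=.09)
for k,(u,v) in px.items():
    p=P[v-12:v+13,u-12:u+13].reshape(-1,3); h=H[k]
    q0=p[abs(p[:,2]-h)<.006]
    if len(q0)<5: print(k,'few',P[v,u],np.nanmax(p[:,2]));continue
    c=np.median(q0[:,:2],0)
    lo=h-.003 if k=='mat' else h-.006
    for X,n in((P,'top'),(S,'scene')):
        q=band(X,c,.065,lo,h+.006)
        if len(q)>3: print(k,n,np.round(c,3),circ(q),'z',np.round(np.percentile(q[:,2],[50,95]),4))
E
```

```text
mat top [0.454 0.159] (array([453.7, 158.6]), 129.8, 1699) z [0.0052 0.0082]
mat scene [0.454 0.159] (array([453.5, 158.2]), 122.9, 523) z [0.0041 0.0065]
saucer top [ 0.445 -0.146] (array([ 448.6, -140.1]), 99.4, 655) z [0.011  0.0151]
saucer scene [ 0.445 -0.146] (array([ 446.4, -140.6]), 101.1, 301) z [0.0103 0.0133]
chamber top [0.501 0.257] (array([499.6, 270.2]), 60.0, 221) z [0.1215 0.1244]
chamber scene [0.501 0.257] (array([499.8, 268. ]), 62.6, 91) z [0.1191 0.1227]
funnel top [0.335 0.254] (array([346. , 276.9]), 63.2, 179) z [0.0457 0.0487]
funnel scene [0.335 0.254] (array([345.1, 274.6]), 66.1, 92) z [0.0433 0.0465]
plunger top [ 0.345 -0.292] (array([ 345.9, -291.7]), 58.7, 706) z [0.1203 0.1228]
plunger scene [ 0.345 -0.292] (array([ 343.7, -292.3]), 59.4, 521) z [0.1192 0.1215]
beaker top [ 0.448 -0.37 ] (array([ 428.7, -388.8]), 64.8, 221) z [0.0827 0.0857]
beaker scene [ 0.448 -0.37 ] (array([ 425.9, -390.5]), 65.9, 208) z [0.0816 0.0844]
timer top [ 0.485 -0.26 ] (array([ 486.4, -261.2]), 54.9, 439) z [0.0475 0.0507]
timer scene [ 0.485 -0.26 ] (array([ 483.6, -264.3]), 52.3, 271) z [0.0466 0.0488]
yellow top [ 0.533 -0.391] (array([ 532.8, -392.5]), 55.8, 428) z [0.0475 0.0508]
yellow scene [ 0.533 -0.391] (array([ 529.4, -397. ]), 52.2, 316) z [0.0467 0.0491]
tin top [ 0.582 -0.145] (array([ 581.2, -145. ]), 58.5, 514) z [0.0694 0.073 ]
tin scene [ 0.582 -0.145] (array([ 578.1, -146.5]), 61.3, 255) z [0.0682 0.0718]
salt top [0.6   0.139] (array([600. , 139.7]), 29.1, 127) z [0.0874 0.0902]
salt scene [0.6   0.139] (array([596.8, 133.5]), 27.5, 36) z [0.0864 0.0881]
```

```bash
python3 -c "
import cv2
a=cv2.imread('pics/top0.png')[180:310,385:515];b=cv2.imread('pics/top0.png')[180:310,130:260]
cv2.imwrite('pics/crop1.png',cv2.resize(cv2.hconcat([b,a]),(800,400),interpolation=cv2.INTER_CUBIC))"
```

```text
(no output)
```

View pics/crop1.png

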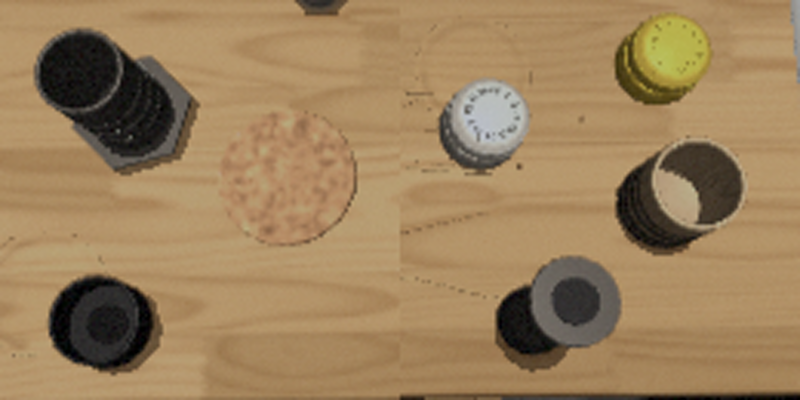

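The crop shows the chamber tube and flange at left, the mat and funnel, and at right the white timer, yellow look-alike, banded beaker and plunger with its disc top. The choices hold. I'll fit the mat and saucer centres and set out for the beaker.

```bash
python3 - <<'E'
from h import *
for n,(cu,cv) in (('top',(223,237)),('scene',(262,217))):
    im=cv2.imread(f'pics/{n}0.png'); P=np.load(n+'0.npy')
    m=(np.hypot(P[...,0]-.454,P[...,1]-.158)<.075)
    lab=cv2.cvtColor(im,cv2.COLOR_BGR2LAB).astype(int)
    t=np.median(lab[cv-4:cv+5,cu-4:cu+5].reshape(-1,3),0)
    k=(np.abs(lab[...,1]-t[1])<6)&m&(np.abs(lab[...,2]-t[2])<12)
    k=cv2.morphologyEx(k.astype(np.uint8),cv2.MORPH_OPEN,np.ones((3,3)));k=cv2.morphologyEx(k,cv2.MORPH_CLOSE,np.ones((9,9)))
    q=P[k>0]; print(n,t,circ(q),q.mean(0),np.ptp(q,0))
E
python3 -m pendant '{"gripper":[1,1,1,1,1,1,1,1],"offset":[[2.2,-4.5,0],[4.4,-9,0],[6.6,-13.5,0],[8.8,-18,0],[11,-22.5,0],[13.2,-27,0],[15.3,-31.5,0],[17.4,-35.8,0]],"spin":[0,0,0,0,0,0,0,0]}'
python3 -m pendant '{"gripper":[1,1,1,1,1,1,1,1],"offset":[[0.6,-4.6,0],[1.2,-9.2,0],[1.8,-13.8,0],[2.4,-18.4,0],[3,-23,0],[3.6,-27.6,0],[4.2,-32.2,0],[5,-37,0]],"spin":[0,0,0,0,0,0,0,0]}'
python3 -m pendant '{"gripper":[1,1,1,1,1,1,1,1],"offset":[[-0.6,-4.2,0],[-1.2,-8.4,0],[-1.8,-12.6,0],[-2.4,-16.8,0],[-3.1,-21,0],[-3.7,-25.2,0],[-4.3,-29,0],[-4.3,-29,0]],"spin":[0,0,0,0,0,0,0,0]}'
python3 - <<'E'
from h import *
s=snap('wrist','w1.png');P=cloud(s);print(r.get_state()['joint_pos'].round(1))
q=band(P,(.4275,-.3895),.06,.078,.09);print(circ(q),q[:,2].mean())
E
```

```text
top [156. 138. 154.] (array([454.1, 158.1]), 149.8, 3014) [nan nan nan] [nan nan nan]
scene [179. 146. 166.] (array([464.9, 157.4]), 123.7, 687) [nan nan nan] [nan nan nan]
time: 0.95
ee_pos: [0.4207, 0.2683, 0.2171]
eef_rot: [-180.0, 0.0, 158.6]
contact_force: [1.0, 0.0, 0.1]
grip_width: 1.0
grasp_force: 0.0
time: 1.75
ee_pos: [0.4701, -0.1014, 0.2172]
eef_rot: [180.0, 0.0, 158.6]
contact_force: [0.5, -0.2, -0.4]
grip_width: 1.001
grasp_force: 0.0
time: 2.55
ee_pos: [0.4263, -0.3937, 0.2168]
eef_rot: [-179.9, -0.0, 158.3]
contact_force: [-0.4, 1.1, 0.2]
grip_width: 0.996
grasp_force: 0.0
[ -45.     4.8  103.9   -0.    71.3 -113.4]
(array([ 426.8, -389.6]), 63.9, 948) 0.08239765465547529
```

```bash

python3 -m pendant '{"gripper":[1,1,1,1,1,1,1,1],"offset":[[0,0.2,-3],[0,0.2,-7],[0,0.2,-11],[0,0.2,-14],[0,0.2,-16.2],[0,0.2,-17],[0,0.2,-17.2],[0,0.2,-17.2]],"spin":[0,0,0,0,0,0,0,0]}'
python3 -m pendant '{"gripper":[0.5,0.5,0.5,0.5,0.5,0.5,0.5,0.5],"offset":[[0,0,0],[0,0,0],[0,0,0],[0,0,0],[0,0,0],[0,0,0],[0,0,0],[0,0,0]],"spin":[0,0,0,0,0,0,0,0]}'
python3 -m pendant '{"gripper":[0.5,0.5,0.5,0.5,0.5,0.5,0.5,0.5],"offset":[[0,0,0.5],[0,0,1.5],[0,0,3.5],[0,0,6],[0,0,9],[0,0,12],[0,0,14.5],[0,0,16]],"spin":[0,0,0,0,0,0,0,0]}'
```

```text
time: 3.4
ee_pos: [0.4282, -0.3875, 0.046]
eef_rot: [-180.0, 0.1, 158.6]
contact_force: [0.4, -1.0, 0.1]
grip_width: 0.998
grasp_force: 0.0
time: 4.2
ee_pos: [0.4281, -0.3884, 0.0462]
eef_rot: [-180.0, 0.1, 158.6]
contact_force: [0.4, -0.0, 5.7]
grip_width: 0.714
grasp_force: 30.0
time: 5.0
ee_pos: [0.428, -0.388, 0.2078]
eef_rot: [-179.9, 0.1, 158.6]
contact_force: [0.8, 0.3, -2.1]
grip_width: 0.708
grasp_force: 30.0
```

```bash

python3 -m pendant '{"gripper":[0.5,0.5,0.5,0.5,0.5,0.5,0.5,0.5],"offset":[[0.4,2,0],[1,5,0],[1.7,9,0],[2.4,13,0],[3.0,17,0],[3.5,21,0],[4,25,0],[4.5,29,0]],"spin":[0,-0.14,-0.28,-0.42,-0.56,-0.7,-0.84,-0.98]}'
python3 -m pendant '{"gripper":[0.5,0.5,0.5,0.5,0.5,0.5,0.5,0.5],"offset":[[-0.3,4,0],[-0.6,8,0],[-0.9,12,0],[-1.2,16,0],[-1.5,20,0],[-1.8,23,0],[-1.9,25,0],[-1.9,25.6,0]],"spin":[-0.14,-0.28,-0.42,-0.56,-0.59,-0.59,-0.59,-0.59]}'
python3 - <<'E'
from h import *
P=np.load('top0.npy');im=cv2.imread('pics/top0.png')
c=im[205:270,185:260]; w=cloud(s:=snap('wrist','w2.png'))
cv2.imwrite('pics/w2c.png',cv2.hconcat([s['frame'],cv2.resize(c,(160,480))]))
print(r.get_state()['joint_pos'].round(1), [np.round(P[v,u],3) for u,v in ((203,237),(223,217),(245,237),(223,258))])
E
```

```text
time: 5.8
ee_pos: [0.4716, -0.0961, 0.2046]
eef_rot: [-179.9, -0.0, 102.2]
contact_force: [0.6, -0.8, -1.9]
grip_width: 0.707
grasp_force: 30.0
time: 6.6
ee_pos: [0.4524, 0.1597, 0.2045]
eef_rot: [-179.9, 0.0, 68.9]
contact_force: [0.5, -0.4, -0.9]
grip_width: 0.712
grasp_force: 30.0
[ 16.4  -5.8 115.8   0.   70.1  37.6] [array([0.454, 0.203, 0.004]), array([0.5  , 0.161, 0.004]), array([0.453, 0.109, 0.007]), array([0.406, 0.157, 0.005])]
```

View pics/w2c.png

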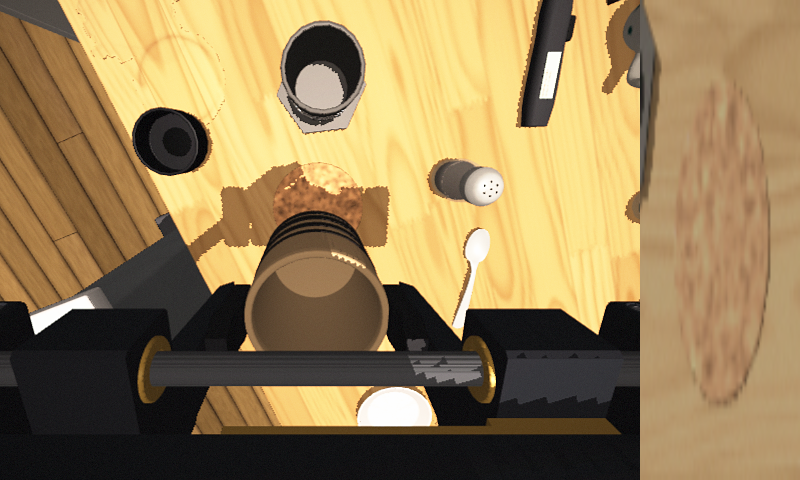

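The wrist view shows the beaker held upright and clear over the mat, with chamber (322,75), funnel (170,140) and salt (470,183). In the crop the mat spans u 201.4–245.5 and v 215.8–259.7.

```bash
cat >> h.py <<'E'
def ray(s,u,v,z):
    f=240/np.tan(np.radians(s['fov_y']/2)); M=np.array(s['cam_to_world'])
    d=M[:3,:3]@np.array([(u-s['cx'])/f,-(v-s['cy'])/f,-1]); o=M[:3,3]
    return o+d*(z-o[2])/d[2]
E
python3 - <<'E'
from h import *
s=snap('top')
a=[ray(s,*p,.005) for p in((201.4,237.8),(245.5,237.8),(223.4,215.8),(223.4,259.7))]
print(np.round(a,4),(a[0]+a[1])/2,(a[2]+a[3])/2)
print(np.round([ray(s,u,238,.013) for u in(335.5,379.5)],4))
w=cloud(snap('wrist')); q=band(w,(.453,.159),.06,.235,.25); print(circ(q),q[:,2].mean())
E
```

```text
[[0.4523 0.2066 0.005 ]
 [0.4515 0.1083 0.005 ]
 [0.5026 0.1595 0.005 ]
 [0.4025 0.1557 0.005 ]] [0.4519244  0.15747922 0.005     ] [0.4525701  0.15761816 0.005     ]
[[ 0.4478 -0.092   0.013 ]
 [ 0.447  -0.1893  0.013 ]]
(array([456. , 167.3]), 92.5, 5140) 0.24172644011929983
```

```bash

python3 -m pendant '{"gripper":[0.5,0.5,0.5,0.5,0.5,0.5,0.5,0.5],"offset":[[-0.1,0,-3],[-0.1,0,-6.5],[-0.1,0,-10],[-0.1,0,-12.5],[-0.1,0,-14],[-0.1,0,-14.8],[-0.1,0,-15.1],[-0.1,0,-15.2]],"spin":[0,0,0,0,0,0,0,0]}'
python3 -m pendant '{"gripper":[0.5,0.5,0.5,0.5],"offset":[[0,0,-0.1],[0,0,-0.2],[0,0,-0.2],[0,0,-0.2]],"spin":[0,0,0,0]}'
```

```text
time: 7.55
ee_pos: [0.453, 0.1576, 0.0536]
eef_rot: [180.0, -0.0, 68.7]
contact_force: [0.2, 0.7, -1.8]
grip_width: 0.708
grasp_force: 30.0
time: 7.95
ee_pos: [0.4527, 0.1582, 0.0516]
eef_rot: [180.0, -0.0, 68.7]
contact_force: [-0.2, 0.9, -1.3]
grip_width: 0.712
grasp_force: 30.0
```

```bash

python3 -m pendant '{"gripper":[0.5,0.5,0.5,0.5],"offset":[[0,0,-0.05],[0,0,-0.1],[0,0,-0.1],[0,0,-0.1]],"spin":[0,0,0,0]}'
python3 -m pendant '{"gripper":[0.8,0.9,1,1,1,1,1,1],"offset":[[0,0,0],[0,0,0],[0,0,0],[0,0,0],[0,0,0],[0,0,0],[0,0,1],[0,0,3]],"spin":[0,0,0,0,0,0,0,0]}'
python3 -m pendant '{"gripper":[1,1,1,1,1,1,1,1],"offset":[[0,0,4],[0,0,8],[0,0,12],[0.5,1.5,14],[1.5,4,14],[3,7,14],[4.5,10,14],[4.7,11,14]],"spin":[0,0,0,0,0,0,0,0]}'
python3 - <<'E'
from h import *
s=snap('wrist','w3.png');P=cloud(s);T=cloud(snap('top')); print(r.get_state()['joint_pos'].round(1))
for X in(P,T):
  q=band(X,(.5,.269),.06,.116,.13);print('chamber',circ(q),q[:,2].mean())
q=band(T,(.4525,.158),.06,.083,.096);print('beaker',circ(q),q[:,2].mean())
E
```

```text
time: 8.35
ee_pos: [0.4529, 0.1584, 0.0512]
eef_rot: [180.0, -0.0, 68.7]
contact_force: [-2.0, 0.4, 5.4]
grip_width: 0.709
grasp_force: 30.0
time: 9.15
ee_pos: [0.4509, 0.1575, 0.0794]
eef_rot: [-179.8, 0.1, 68.7]
contact_force: [0.3, -0.4, 0.5]
grip_width: 0.996
grasp_force: 0.0
time: 9.95
ee_pos: [0.5007, 0.2703, 0.2211]
eef_rot: [179.9, -0.1, 68.8]
contact_force: [-0.2, -0.8, 0.6]
grip_width: 1.003
grasp_force: 0.0
[ 25.8   3.4 105.1  -0.   71.6  47. ]
chamber (array([499.2, 269.4]), 57.8, 1000) 0.12084472649855023
chamber (array([500.1, 269.2]), 59.5, 219) 0.12123423938399464
beaker (array([452.4, 159. ]), 65.1, 209) 0.08803316297715547
```

```bash

python3 -m pendant '{"gripper":[1,1,1,1,1,1,1,1],"offset":[[0,0.1,-3],[0,0.1,-7],[0,0.1,-10.5],[0,0.1,-13],[0,0.1,-14.5],[0,0.1,-15.2],[0,0.1,-15.4],[0,0.1,-15.4]],"spin":[0,0,0,0,0,0,0,0]}'
python3 -m pendant '{"gripper":[0.4,0.4,0.4,0.4,0.4,0.4,0.4,0.4],"offset":[[0,0,0],[0,0,0],[0,0,0],[0,0,0],[0,0,0],[0,0,0],[0,0,0],[0,0,0]],"spin":[0,0,0,0,0,0,0,0]}'
python3 -m pendant '{"gripper":[0.4,0.4,0.4,0.4,0.4,0.4,0.4,0.4],"offset":[[0,0,0.5],[0,0,1.5],[0,0,3.5],[0,0,6],[0,0,9],[0,0,11.5],[0,0,12.7],[0,0,13]],"spin":[0,0,0,0,0,0,0,0]}'
python3 -m pendant '{"gripper":[0.4,0.4,0.4,0.4,0.4,0.4,0.4,0.4],"offset":[[-0.5,-1.1,0],[-1.4,-3.3,0],[-2.3,-5.5,0],[-3.2,-7.7,0],[-4,-9.6,0],[-4.5,-10.7,0],[-4.7,-11.1,0],[-4.7,-11.1,0]],"spin":[0,0,0,0,0,0,0,0]}'
python3 - <<'E'
from h import *
s=snap('wrist','w4.png');T=cloud(snap('top'));S=cloud(snap('scene','s4.png'));print(r.get_state()['ee_pos'])
for X in(T,S):
  q=band(X,(.4525,.158),.05,.24,.262);print('chamber',circ(q),q[:,2].mean())
E
```

```text
time: 10.85
ee_pos: [0.5002, 0.2692, 0.0673]
eef_rot: [179.9, -0.1, 68.7]
contact_force: [-0.7, 0.2, -0.2]
grip_width: 1.003
grasp_force: 0.0
time: 11.65
ee_pos: [0.4997, 0.2692, 0.0666]
eef_rot: [180.0, -0.0, 68.7]
contact_force: [-1.0, 0.9, 3.4]
grip_width: 0.646
grasp_force: 30.0
time: 12.45
ee_pos: [0.5004, 0.2694, 0.1982]
eef_rot: [179.9, -0.1, 68.7]
contact_force: [0.3, -0.4, -1.0]
grip_width: 0.648
grasp_force: 30.0
time: 13.25
ee_pos: [0.4519, 0.1575, 0.1955]
eef_rot: [-179.9, 0.0, 68.7]
contact_force: [0.4, 0.0, -0.8]
grip_width: 0.648
grasp_force: 30.0
[0.45272527 0.15851802 0.19613715]
chamber (array([457.9, 148.7]), 71.1, 172) 0.24828357610143056
chamber (array([450.8, 153.4]), 91.2, 322) 0.24888913305246615
```

View pics/s4.png

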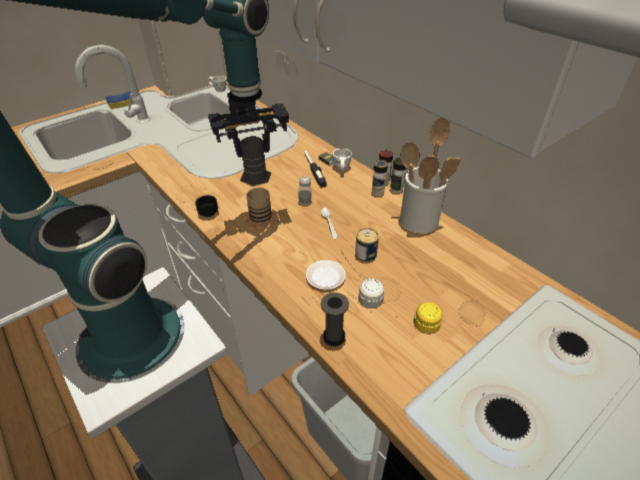

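The scene view shows the chamber held upright over the beaker (259,205). I lower it.

```bash

python3 -m pendant '{"gripper":[0.4,0.4,0.4,0.4,0.4,0.4,0.4,0.4],"offset":[[0,0,-1],[0,0,-2],[0,0,-3],[0,0,-4],[0,0,-4.7],[0,0,-5.1],[0,0,-5.2],[0,0,-5.2]],"spin":[0,0,0,0,0,0,0,0]}'
python3 -m pendant '{"gripper":[0.4,0.4,0.4,0.4],"offset":[[0,0,-0.1],[0,0,-0.2],[0,0,-0.2],[0,0,-0.2]],"spin":[0,0,0,0]}'
python3 -m pendant '{"gripper":[0.4,0.4,0.4],"offset":[[0,0,-0.05],[0,0,-0.1],[0,0,-0.1]],"spin":[0,0,0]}'
```

```text
time: 14.2
ee_pos: [0.4525, 0.158, 0.1442]
eef_rot: [180.0, -0.0, 68.7]
contact_force: [-0.6, -0.4, -0.5]
grip_width: 0.649
grasp_force: 30.0
time: 14.6
ee_pos: [0.4525, 0.158, 0.1424]
eef_rot: [180.0, -0.0, 68.7]
contact_force: [0.5, 0.5, -0.9]
grip_width: 0.647
grasp_force: 30.0
time: 14.9
ee_pos: [0.4525, 0.158, 0.1412]
eef_rot: [180.0, -0.0, 68.7]
contact_force: [0.3, -0.0, -0.7]
grip_width: 0.649
grasp_force: 30.0
```

```bash

python3 -m pendant '{"gripper":[0.4,0.4,0.4],"offset":[[0,0,-0.05],[0,0,-0.1],[0,0,-0.1]],"spin":[0,0,0]}'
python3 -m pendant '{"gripper":[0.4,0.4,0.4],"offset":[[0,0,-0.02],[0,0,-0.05],[0,0,-0.05]],"spin":[0,0,0]}'
```

```text
time: 15.2
ee_pos: [0.4529, 0.1582, 0.141]
eef_rot: [180.0, -0.0, 68.7]
contact_force: [-1.1, 0.7, 4.4]
grip_width: 0.646
grasp_force: 30.0
time: 15.5
ee_pos: [0.4531, 0.1583, 0.141]
eef_rot: [179.9, -0.1, 68.7]
contact_force: [-2.0, -0.2, 7.9]
grip_width: 0.649
grasp_force: 30.0
```

```bash

python3 -m pendant '{"gripper":[0.8,0.9,1,1,1,1,1,1],"offset":[[0,0,0],[0,0,0],[0,0,0],[0,0,0],[0,0,0],[0,0,0.5],[0,0,2],[0,0,5]],"spin":[0,0,0,0,0,0,0,0]}'
python3 -m pendant '{"gripper":[1,1,1,1,1,1,1,1],"offset":[[0,0,4],[0,0,7],[-1.5,1.7,7],[-4,4.4,7],[-6.5,7.2,7],[-9,9.9,7],[-10.5,11.6,7],[-10.7,11.8,7]],"spin":[0.14,0.28,0.42,0.56,0.7,0.84,0.98,1.1]}'
python3 - <<'E'
from h import *
s=snap('wrist','w5.png');P=cloud(s);T=cloud(snap('top'));S=cloud(snap('scene','s5.png'));print(r.get_state()['joint_pos'].round(1),r.get_state()['ee_pos'])
for X in(P,T,S):
  q=band(X,(.345,.276),.05,.041,.052)
  if len(q)>3:print('funnel',circ(q),q[:,2].mean())
for X in(P,T,S):
  q=band(X,(.4525,.158),.05,.191,.205)
  if len(q)>3:print('chamber',circ(q),q[:,2].mean())
cv2.imwrite('pics/w5.png',cv2.resize(cv2.hconcat([s['frame'],cv2.imread('pics/s5.png')[100:340,160:480].repeat(2,0)[:, :]]),(800,400)))
E
```

```text
time: 16.3
ee_pos: [0.4505, 0.1574, 0.188]
eef_rot: [-179.8, 0.2, 68.7]
contact_force: [0.4, -0.3, 0.5]
grip_width: 1.0
grasp_force: 0.0
time: 17.1
ee_pos: [0.3438, 0.2777, 0.2602]
eef_rot: [180.0, -0.0, 132.2]
contact_force: [0.8, -1.0, 0.3]
grip_width: 0.999
grasp_force: 0.0
[ 35.4 -12.4 115.5  -0.   76.8  -6.2] [0.3452559  0.27627215 0.26006572]
funnel (array([345.5, 276.7]), 61.8, 469) 0.04513148288000906
funnel (array([346.6, 276.6]), 62.7, 168) 0.04560213117454246
funnel (array([344. , 275.2]), 68.2, 79) 0.04402199635236784
chamber (array([450.3, 160.1]), 57.6, 593) 0.1948965540633741
chamber (array([452.1, 158.6]), 58.7, 235) 0.19591482672969943
chamber (array([450.3, 157. ]), 63.3, 94) 0.19423104602361602
```

View pics/w5.png

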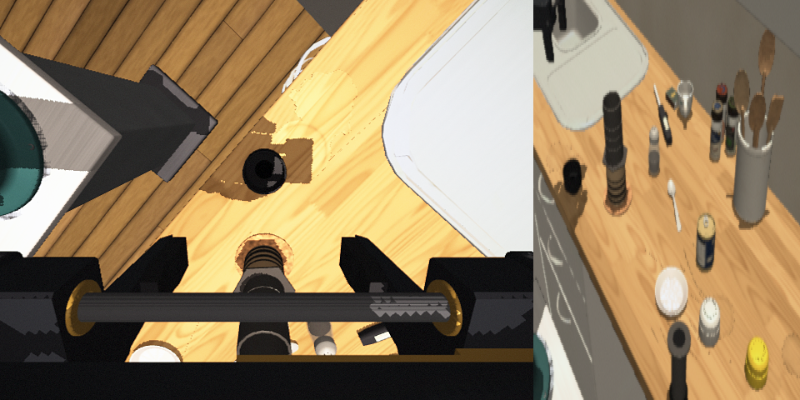

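The wrist and scene views show the stack upright with the flange on the rim (wrist (262,260), scene (615,150)). The funnel is at wrist (265,170). I grip the funnel.

```bash

python3 -m pendant '{"gripper":[1,1,1,1,1,1,1,1],"offset":[[0,0,-4.5],[0,0,-9],[0,0,-13.5],[0,0,-18],[0,0,-21.5],[0,0,-23.5],[0,0,-24.2],[0,0,-24.2]],"spin":[0,0,0,0,0,0,0,0]}'
python3 -m pendant '{"gripper":[0.4,0.4,0.4,0.4,0.4,0.4,0.4,0.4],"offset":[[0,0,0],[0,0,0],[0,0,0],[0,0,0],[0,0,0],[0,0,0],[0,0,0],[0,0,0]],"spin":[0,0,0,0,0,0,0,0]}'
python3 -m pendant '{"gripper":[0.4,0.4,0.4,0.4,0.4,0.4,0.4,0.4],"offset":[[0,0,1],[0,0,4],[0,0,8],[0,0,12],[0,0,16],[0,0,20],[0,0,23],[0,0,24]],"spin":[0,0,0,0,0,0,0,0]}'
python3 -m pendant '{"gripper":[0.4,0.4,0.4,0.4,0.4,0.4,0.4,0.4],"offset":[[1.2,-1.3,0],[3.4,-3.7,0],[5.6,-6.2,0],[7.8,-8.6,0],[9.5,-10.5,0],[10.4,-11.5,0],[10.7,-11.8,0],[10.7,-11.8,0]],"spin":[0,0,0,0,0,0,0,0]}'
python3 - <<'E'
from h import *
s=snap('wrist','w6.png');snap('scene','s6.png');print(r.get_state()['ee_pos'])
cv2.imwrite('pics/w6.png',cv2.resize(cv2.hconcat([s['frame'],cv2.resize(cv2.imread('pics/s6.png')[80:240,180:340],(480,480))]),(800,343)))
E
```

```text
time: 18.05
ee_pos: [0.3453, 0.2752, 0.017]
eef_rot: [-179.9, -0.0, 131.6]
contact_force: [1.1, 0.3, -0.1]
grip_width: 0.998
grasp_force: 0.0
time: 18.85
ee_pos: [0.3463, 0.2766, 0.0189]
eef_rot: [179.9, 0.0, 131.7]
contact_force: [-1.5, -1.2, 6.7]
grip_width: 0.691
grasp_force: 30.0
time: 19.65
ee_pos: [0.3468, 0.2771, 0.2621]
eef_rot: [179.6, 0.0, 131.7]
contact_force: [0.1, -0.8, -0.8]
grip_width: 0.684
grasp_force: 30.0
time: 20.45
ee_pos: [0.452, 0.158, 0.2569]
eef_rot: [-179.9, -0.1, 131.7]
contact_force: [-0.1, -0.2, -0.8]
grip_width: 0.691
grasp_force: 30.0
[0.45171334 0.15865555 0.25735101]
```

View pics/w6.png

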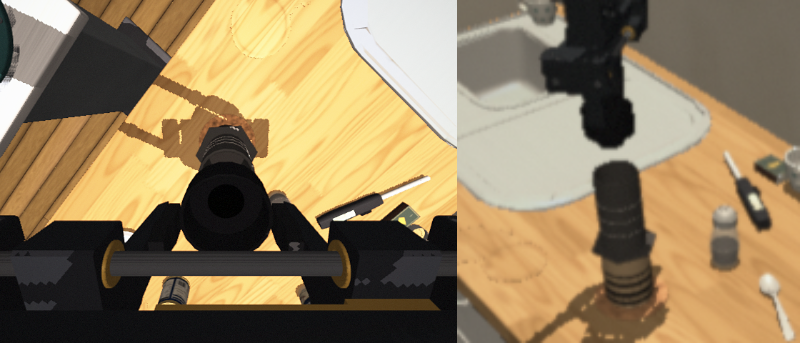

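Funnel held level above the chamber in both views. I lower it.

```bash

python3 -m pendant '{"gripper":[0.4,0.4,0.4,0.4,0.4,0.4,0.4,0.4],"offset":[[0.05,0,-1],[0.05,0,-2],[0.05,0,-3],[0.05,0,-4],[0.05,0,-4.8],[0.05,0,-5.3],[0.05,0,-5.4],[0.05,0,-5.4]],"spin":[0,0,0,0,0,0,0,0]}'
python3 -m pendant '{"gripper":[0.4,0.4,0.4],"offset":[[0,0,-0.1],[0,0,-0.2],[0,0,-0.2]],"spin":[0,0,0]}'
python3 -m pendant '{"gripper":[0.4,0.4,0.4],"offset":[[0,0,-0.05],[0,0,-0.1],[0,0,-0.1]],"spin":[0,0,0]}'
```

```text
time: 21.35
ee_pos: [0.453, 0.158, 0.2036]
eef_rot: [-180.0, -0.0, 131.7]
contact_force: [0.0, 0.6, -0.6]
grip_width: 0.691
grasp_force: 30.0
time: 21.65
ee_pos: [0.4531, 0.158, 0.2019]
eef_rot: [180.0, 0.0, 131.7]
contact_force: [-0.2, 0.5, -1.2]
grip_width: 0.689
grasp_force: 30.0
time: 21.95
ee_pos: [0.4529, 0.158, 0.2007]
eef_rot: [-180.0, -0.0, 131.7]
contact_force: [-0.8, -0.1, -0.3]
grip_width: 0.686
grasp_force: 30.0
```

```bash

python3 -m pendant '{"gripper":[0.4,0.4,0.4],"offset":[[0,0,-0.05],[0,0,-0.1],[0,0,-0.1]],"spin":[0,0,0]}'
python3 -m pendant '{"gripper":[0.4,0.4,0.4],"offset":[[0,0,-0.05],[0,0,-0.1],[0,0,-0.1]],"spin":[0,0,0]}'
```

```text
time: 22.25
ee_pos: [0.4533, 0.1581, 0.2003]
eef_rot: [180.0, 0.0, 131.7]
contact_force: [-0.7, -0.7, 2.8]
grip_width: 0.683
grasp_force: 30.0
time: 22.55
ee_pos: [0.4537, 0.1581, 0.2002]
eef_rot: [179.9, 0.1, 131.7]
contact_force: [-2.0, -1.0, 7.0]
grip_width: 0.689
grasp_force: 30.0
```

```bash

python3 -m pendant '{"gripper":[0.8,0.9,1,1,1,1,1,1],"offset":[[0,0,0],[0,0,0],[0,0,0],[0,0,0],[0,0,0],[0,0,0.5],[0,0,2],[0,0,5]],"spin":[0,0,0,0,0,0,0,0]}'
python3 -m pendant '{"gripper":[1,1,1,1,1,1,1,1],"offset":[[0,0,2],[0,-2,3],[-0.8,-6,3],[-1.8,-10.5,3],[-2.9,-15,3],[-4,-19.5,3],[-5,-24,3],[-6.2,-28.5,3]],"spin":[0,0,0,0,0,0,0,0]}'
python3 -m pendant '{"gripper":[1,1,1,1,1],"offset":[[-1,-4.5,0],[-2.1,-9,-2],[-3.3,-13.5,-4],[-4.5,-16.5,-6],[-4.5,-16.5,-6]],"spin":[0,0,0,0,0]}'
python3 - <<'E'
from h import *
s=snap('wrist','w7.png');P=cloud(s);T=cloud(snap('top'));S=cloud(snap('scene','s7.png'));print(r.get_state()['joint_pos'].round(1),r.get_state()['ee_pos'])
for X in(P,T,S):
  q=band(X,(.345,-.292),.05,.116,.126)
  if len(q)>3:print('plunger',circ(q),q[:,2].mean())
for X in(P,T,S):
  q=band(X,(.4525,.158),.05,.222,.236)
  if len(q)>3:print('funnel',circ(q),q[:,2].mean())
for X in(P,T,S):
  q=band(X,(.4475,-.1405),.065,.007,.018)
  if len(q)>3:print('saucer',circ(q),q[:,2].mean())
cv2.imwrite('pics/w7.png',cv2.resize(cv2.hconcat([s['frame'],cv2.resize(cv2.imread('pics/s7.png')[80:240,180:340],(480,480))]),(800,343)))
E
```

```text
time: 23.35
ee_pos: [0.4514, 0.1575, 0.2478]
eef_rot: [-179.8, -0.1, 131.7]
contact_force: [0.3, 1.0, 0.4]
grip_width: 0.997
grasp_force: 0.0
time: 24.15
ee_pos: [0.3907, -0.1287, 0.2806]
eef_rot: [179.9, 0.2, 131.8]
contact_force: [0.9, -0.2, 0.0]
grip_width: 0.999
grasp_force: 0.0
time: 24.65
ee_pos: [0.3434, -0.2942, 0.2171]
eef_rot: [-179.9, -0.2, 131.4]
contact_force: [0.5, -0.2, -0.4]
grip_width: 0.995
grasp_force: 0.0
[-43.3  -9.7 117.6   0.   72.1 -85. ] [ 0.34645404 -0.29205052  0.21992477]
plunger (array([ 344.8, -291.6]), 57.9, 3709) 0.11978653710625302
plunger (array([ 346.4, -291.1]), 58.1, 481) 0.120533703405152
plunger (array([ 344.1, -292.6]), 59.4, 505) 0.11929230367892472
funnel (array([454. , 157.5]), 63.5, 245) 0.2267998636916014
funnel (array([452.9, 157.2]), 66.3, 115) 0.22496743879082284
saucer (array([ 447.1, -140.3]), 99.4, 2598) 0.010637737473576379
saucer (array([ 448.2, -140.3]), 99.0, 659) 0.010890137349071446
saucer (array([ 444.6, -143.3]), 99.6, 172) 0.01030637330030344
```

View pics/w7.png

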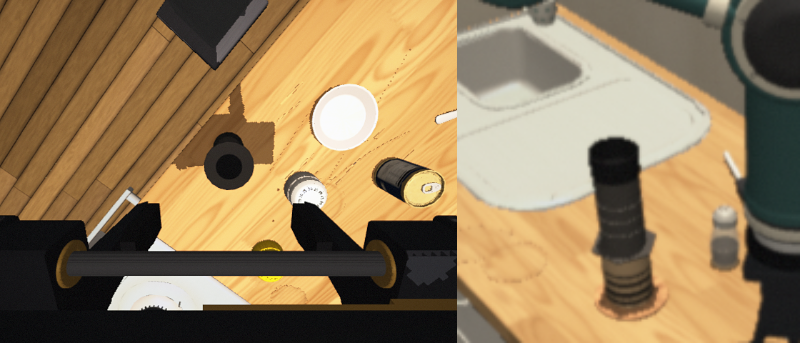

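The wrist view shows the plunger at (230,162), saucer (345,118), white timer (303,190) and tin (408,182). The scene crop shows the funnel seated and the stack upright. I grip the plunger.

```bash

python3 -m pendant '{"gripper":[1,1,1,1,1,1,1,1],"offset":[[-0.1,0,-3],[-0.1,0,-6],[-0.1,0,-9.5],[-0.1,0,-12.5],[-0.1,0,-14.5],[-0.1,0,-15.3],[-0.1,0,-15.5],[-0.1,0,-15.5]],"spin":[0,0,0,0,0,0,0,0]}'
python3 -m pendant '{"gripper":[0.3,0.3,0.3,0.3,0.3,0.3,0.3,0.3],"offset":[[0,0,0],[0,0,0],[0,0,0],[0,0,0],[0,0,0],[0,0,0],[0,0,0],[0,0,0]],"spin":[0,0,0,0,0,0,0,0]}'
python3 -m pendant '{"gripper":[0.3,0.3,0.3,0.3,0.3,0.3,0.3,0.3],"offset":[[0,0,0],[0,0,0],[0,0,0.5],[0,0,1.5],[0,0,3],[0,0,5],[0,0,6.5],[0,0,7]],"spin":[0,0,0,0,0,0,0,0]}'
```

```text
time: 25.6
ee_pos: [0.3462, -0.2923, 0.065]
eef_rot: [180.0, 0.1, 131.8]
contact_force: [0.6, -0.1, 0.0]
grip_width: 1.001
grasp_force: 0.0
time: 26.4
ee_pos: [0.3452, -0.2923, 0.064]
eef_rot: [180.0, 0.0, 131.7]
contact_force: [-0.5, 1.0, 3.0]
grip_width: 0.612
grasp_force: 29.9
time: 27.2
ee_pos: [0.3458, -0.2928, 0.1358]
eef_rot: [180.0, 0.2, 131.7]
contact_force: [0.7, 0.0, -1.6]
grip_width: 0.615
grasp_force: 29.8
```

```bash
python3 - <<'E'
from h import *
s=snap('scene')['frame'][170:370,230:430]; w=snap('wrist')['frame'][150:450,150:500]
cv2.imwrite('pics/s8.png',cv2.resize(cv2.hconcat([cv2.resize(s,(480,480),interpolation=2),cv2.resize(w,(560,480))]),(800,369)))
E
```

```text
(no output)
```

View pics/s8.png

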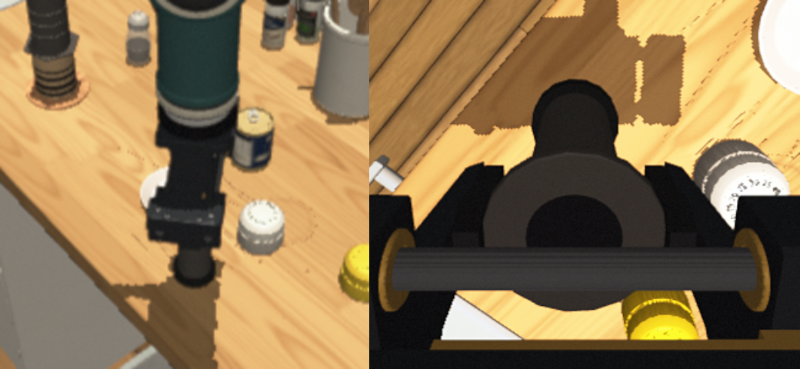

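The views show the plunger hanging upright, with its wide disc held between the straight fingers (55 mm opening). It is steady, so I carry it gently to the saucer.

```bash

python3 -m pendant '{"gripper":[0.3,0.3,0.3,0.3,0.3,0.3,0.3,0.3],"offset":[[0.2,0.3,0],[0.7,1,0],[1.4,2.1,0],[2.2,3.3,0],[3.1,4.6,0],[4,5.9,0],[4.9,7.3,0],[5.8,8.6,0]],"spin":[0,0,0,0,0,0,0,0]}'
python3 -m pendant '{"gripper":[0.3,0.3,0.3,0.3,0.3,0.3,0.3,0.3],"offset":[[0.9,1.3,0],[1.8,2.7,0],[2.6,3.9,0],[3.4,5.1,0],[4,6,0],[4.3,6.4,0],[4.4,6.6,0],[4.4,6.6,0]],"spin":[0,0,0,0,0,0,0,0]}'
python3 -m pendant '{"gripper":[0.3,0.3,0.3,0.3,0.3,0.3,0.3,0.3],"offset":[[0,0,-0.5],[0,0,-1.5],[0,0,-2.7],[0,0,-3.9],[0,0,-5],[0,0,-5.7],[0,0,-6],[0,0,-6]],"spin":[0,0,0,0,0,0,0,0]}'
python3 - <<'E'
from h import *
s=snap('scene');T=cloud(snap('top'));S=cloud(s);W=cloud(snap('wrist'));print(r.get_state()['ee_pos'])
for X in (S,T,W):
  q=band(X,(.4475,-.1405),.05,.012+.012,.012+.05)
  if len(q)>10: print('shaft',fitR(q,.019),len(q))
  q=band(X,(.4475,-.1405),.05,.121,.136)
  if len(q)>10: print('disc',circ(q),np.median(q[:,2]))
E
```

```text
time: 28.1
ee_pos: [0.4032, -0.2042, 0.1331]
eef_rot: [-180.0, -0.1, 131.8]
contact_force: [0.1, 0.1, -0.9]
grip_width: 0.608
grasp_force: 29.8
time: 28.9
ee_pos: [0.4469, -0.1398, 0.1335]
eef_rot: [-180.0, -0.0, 131.8]
contact_force: [0.0, -0.1, -1.2]
grip_width: 0.611
grasp_force: 29.8
time: 29.7
ee_pos: [0.4466, -0.1399, 0.0731]
eef_rot: [-180.0, -0.1, 131.7]
contact_force: [0.2, -0.5, -0.9]
grip_width: 0.614
grasp_force: 29.8
[ 0.44750245 -0.14018703  0.07422874]
shaft [ 0.4462 -0.1402] 183
shaft [ 0.4467 -0.1395] 1173
disc (array([ 439.9, -132.7]), 87.4, 12977) 0.12979326798134808
```

```bash

python3 -m pendant '{"gripper":[0.3,0.3,0.3,0.3,0.3],"offset":[[0.05,0,-0.1],[0.05,0,-0.25],[0.05,0,-0.4],[0.05,0,-0.45],[0.05,0,-0.45]],"spin":[0,0,0,0,0]}'
python3 -m pendant '{"gripper":[0.3,0.3,0.3],"offset":[[0,0,-0.05],[0,0,-0.1],[0,0,-0.1]],"spin":[0,0,0]}'
python3 -m pendant '{"gripper":[0.3,0.3,0.3],"offset":[[0,0,-0.05],[0,0,-0.1],[0,0,-0.1]],"spin":[0,0,0]}'
```

```text
time: 30.35
ee_pos: [0.4473, -0.1399, 0.069]
eef_rot: [-180.0, -0.0, 131.7]
contact_force: [-0.6, 0.9, -1.0]
grip_width: 0.612
grasp_force: 29.8
time: 30.65
ee_pos: [0.4475, -0.14, 0.0682]
eef_rot: [180.0, -0.0, 131.7]
contact_force: [-0.1, 0.6, -0.5]
grip_width: 0.608
grasp_force: 29.8
time: 30.95
ee_pos: [0.448, -0.1403, 0.068]
eef_rot: [180.0, 0.1, 131.7]
contact_force: [-1.0, -0.2, 3.9]
grip_width: 0.612
grasp_force: 30.0
```

```bash

python3 -m pendant '{"gripper":[0.75,0.9,1,1,1,1,1,1],"offset":[[0,0,0],[0,0,0],[0,0,0],[0,0,0],[0,0,0],[0,0,0.5],[0,0,2],[0,0,5]],"spin":[0,0,0,0,0,0,0,0]}'
python3 -m pendant '{"gripper":[1,1,1,1,1,1,1,1],"offset":[[0,0,4],[0,0,8],[0.5,-1.5,9],[1.4,-4.6,9],[2.5,-8.2,9],[3.4,-11.2,9],[3.7,-12.2,9],[3.7,-12.2,9]],"spin":[0,0,-0.14,-0.28,-0.42,-0.43,-0.43,-0.43]}'
python3 - <<'E'
from h import *
s=snap('wrist','w9.png');P=cloud(s);T=cloud(snap('top'));S=cloud(snap('scene','s9.png'));print(r.get_state()['ee_pos'])
for X in(P,T,S):
  q=band(X,(.485,-.2625),.05,.034,.055)
  if len(q)>3:print('timer',circ(q),q[:,2].max())
for X in(P,T,S):
  q=band(X,(.4475,-.1405),.05,.119,.13)
  if len(q)>3:print('disc',circ(q),np.median(q[:,2]))
E
```

```text
time: 31.75
ee_pos: [0.4453, -0.1392, 0.1157]
eef_rot: [-179.9, -0.3, 131.7]
contact_force: [0.3, -0.8, -0.5]
grip_width: 1.001
grasp_force: 0.0
time: 32.55
ee_pos: [0.4845, -0.2629, 0.2072]
eef_rot: [-180.0, -0.0, 107.0]
contact_force: [0.0, -0.2, 0.1]
grip_width: 1.001
grasp_force: 0.0
[ 0.48396241 -0.26079869  0.20698442]
timer (array([ 485.4, -262. ]), 56.5, 2367) 0.050117006553034305
timer (array([ 484.2, -264.3]), 57.3, 385) 0.051027610858817796
disc (array([ 447.3, -139.6]), 58.1, 6457) 0.12370425393419071
disc (array([ 448.5, -139.2]), 58.1, 661) 0.12430844745258407
disc (array([ 448.2, -142.1]), 62.4, 351) 0.12304481082214425
```

```bash

python3 -m pendant '{"gripper":[1,1,1,1,1,1,1,1],"offset":[[0.05,-0.05,-4],[0.05,-0.05,-8.5],[0.05,-0.05,-13],[0.05,-0.05,-16.5],[0.05,-0.05,-18.3],[0.05,-0.05,-19],[0.05,-0.05,-19.1],[0.05,-0.05,-19.1]],"spin":[0,0,0,0,0,0,0,0]}'
python3 -m pendant '{"gripper":[0.5,0.5,0.5,0.5,0.5,0.5,0.5,0.5],"offset":[[0,0,0],[0,0,0],[0,0,0],[0,0,0],[0,0,0],[0,0,0],[0,0,0],[0,0,0]],"spin":[0,0,0,0,0,0,0,0]}'
python3 -m pendant '{"gripper":[0.5,0.5,0.5,0.5,0.5,0.5,0.5,0.5],"offset":[[0,0,0.5],[0,0,2],[0,0,5],[0,0,8.5],[0,0,12],[0,0,15.5],[0,0,18],[0,0,18.5]],"spin":[0,0,0,0,0,0,0,0]}'
python3 -m pendant '{"gripper":[0.5,0.5,0.5,0.5,0.5,0.5,0.5,0.5],"offset":[[-0.2,1.5,0],[-0.6,5,0],[-1.1,9,0],[-1.7,13,0],[-2.2,17,0],[-2.7,21,0],[-3.1,24,0],[-3.4,26,0]],"spin":[0,0,0,0,0,0,0,0]}'
python3 -m pendant '{"gripper":[0.5,0.5,0.5],"offset":[[-0.1,0.8,0],[-0.1,1.05,0],[-0.1,1.05,0]],"spin":[0,0,0]}'
```

```text
time: 33.5
ee_pos: [0.4859, -0.2625, 0.0174]
eef_rot: [179.9, 0.1, 107.1]
contact_force: [0.5, 0.6, -0.1]
grip_width: 1.001
grasp_force: 0.0
time: 34.3
ee_pos: [0.4851, -0.2627, 0.0165]
eef_rot: [180.0, 0.0, 107.1]
contact_force: [-0.5, -0.2, 3.4]
grip_width: 0.591
grasp_force: 29.9
time: 35.1
ee_pos: [0.4871, -0.2637, 0.2063]
eef_rot: [179.7, 0.3, 107.1]
contact_force: [0.2, -0.2, -0.7]
grip_width: 0.585
grasp_force: 29.8
time: 35.9
ee_pos: [0.448, 0.0004, 0.1985]
eef_rot: [-179.8, -0.1, 107.2]
contact_force: [0.6, -0.6, -2.1]
grip_width: 0.588
grasp_force: 29.8
time: 36.2
ee_pos: [0.4493, 0.008, 0.2003]
eef_rot: [-179.9, -0.0, 107.1]
contact_force: [0.5, 0.5, -0.8]
grip_width: 0.588
grasp_force: 29.8
```

```bash

python3 -m pendant '{"gripper":[0.5,0.5,0.5,0.5,0.5,0.5,0.5,0.5],"offset":[[0.05,0.05,-2],[0.05,0.05,-5],[0.05,0.05,-8.5],[0.05,0.05,-12],[0.05,0.05,-15],[0.05,0.05,-16.5],[0.05,0.05,-17.2],[0.05,0.05,-17.4]],"spin":[0,0,0,0,0,0,0,0]}'
python3 -m pendant '{"gripper":[0.5,0.5,0.5,0.5],"offset":[[0,0,-0.2],[0,0,-0.5],[0,0,-0.7],[0,0,-0.7]],"spin":[0,0,0,0]}'
python3 -m pendant '{"gripper":[0.5,0.5,0.5,0.5],"offset":[[0,0,-0.05],[0,0,-0.15],[0,0,-0.2],[0,0,-0.2]],"spin":[0,0,0,0]}'
python3 -c "
from h import *
s=snap('scene')['frame'][150:350,200:400]; w=snap('wrist')['frame']
cv2.imwrite('pics/s10.png',cv2.resize(cv2.hconcat([cv2.resize(s,(480,480),interpolation=2),w]),(800,343)))"
```

```text
time: 37.0
ee_pos: [0.45, 0.0077, 0.0264]
eef_rot: [-179.9, -0.0, 107.0]
contact_force: [0.0, 0.4, -0.2]
grip_width: 0.587
grasp_force: 29.8
time: 37.4
ee_pos: [0.4507, 0.0085, 0.0205]
eef_rot: [180.0, 0.0, 107.1]
contact_force: [-0.0, 0.3, -0.9]
grip_width: 0.583
grasp_force: 29.8
time: 37.8
ee_pos: [0.4504, 0.0085, 0.0182]
eef_rot: [-180.0, -0.0, 107.1]
contact_force: [-0.5, 0.1, -1.5]
grip_width: 0.588
grasp_force: 29.8
```

View pics/s10.png

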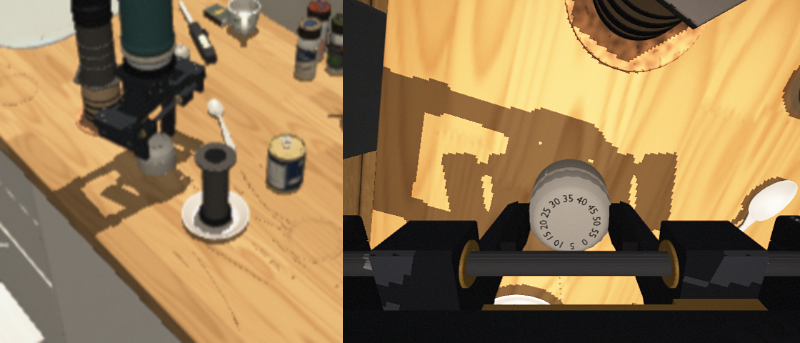

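The views show the timer level in the fingers (scene (156,153), wrist (570,210)), between the mat and the saucer, and the plunger standing on the saucer. I lower the last 2 mm.

```bash

python3 -m pendant '{"gripper":[0.5,0.5,0.5],"offset":[[0,0,-0.05],[0,0,-0.1],[0,0,-0.1]],"spin":[0,0,0]}'
python3 -m pendant '{"gripper":[0.5,0.5,0.5],"offset":[[0,0,-0.05],[0,0,-0.1],[0,0,-0.1]],"spin":[0,0,0]}'
python3 -m pendant '{"gripper":[0.5,0.5,0.5],"offset":[[0,0,-0.02],[0,0,-0.05],[0,0,-0.05]],"spin":[0,0,0]}'
```

```text
time: 38.2
ee_pos: [0.4503, 0.0085, 0.0171]
eef_rot: [-180.0, -0.0, 107.1]
contact_force: [-0.5, 0.1, -0.4]
grip_width: 0.585
grasp_force: 29.8
time: 38.5
ee_pos: [0.4506, 0.0084, 0.0165]
eef_rot: [-180.0, 0.0, 107.1]
contact_force: [-1.4, -1.7, 3.0]
grip_width: 0.589
grasp_force: 29.9
time: 38.8
ee_pos: [0.4506, 0.0084, 0.0164]
eef_rot: [-180.0, 0.0, 107.1]
contact_force: [-2.9, -1.0, 6.7]
grip_width: 0.582
grasp_force: 30.1
```

```bash

python3 -m pendant '{"gripper":[0.75,0.9,1,1,1,1,1,1],"offset":[[0,0,0],[0,0,0],[0,0,0],[0,0,0],[0,0,0],[0,0,0.5],[0,0,2],[0,0,5]],"spin":[0,0,0,0,0,0,0,0]}'
python3 -m pendant '{"gripper":[1,1,1,1,1,1,1,1],"offset":[[0,0,4],[0,0,8],[0,0,12],[0,0,16],[0,0,20],[0,0,23],[0,0,23],[0,0,23]],"spin":[0,0,0,0,0,0,0,0]}'
python3 - <<'E'
from h import *
P=cloud(snap('wrist'));T=cloud(snap('top'));S=cloud(s:=snap('scene','s11.png'))
for n,c,a,b in(('timer',(.45,.0085),.035,.055),('disc',(.4475,-.1405),.119,.13),('funnel',(.4525,.158),.222,.236),('tin',(.581,-.145),.066,.078),('salt',(.6,.139),.084,.096)):
  for X in(P,T,S):
    q=band(X,c,.05,a,b)
    if len(q)>3:print(n,circ(q),np.median(q[:,2]))
E
```

```text
time: 39.6
ee_pos: [0.448, 0.0086, 0.0644]
eef_rot: [-179.7, -0.1, 107.1]
contact_force: [-0.2, 0.8, 0.8]
grip_width: 0.995
grasp_force: 0.0
time: 40.4
ee_pos: [0.4507, 0.0085, 0.2965]
eef_rot: [179.9, 0.0, 107.1]
contact_force: [-0.4, 0.5, -0.4]
grip_width: 0.997
grasp_force: 0.0
timer (array([450.9,   8.8]), 56.9, 1530) 0.046671497598960165
timer (array([441. , -15.8]), 8.1, 8) 0.040887758372917915
timer (array([447.7,   5.3]), 58.2, 264) 0.04526835506344945
disc (array([ 447.1, -139.2]), 58.4, 1717) 0.12371052978987745
disc (array([ 448. , -139.1]), 57.9, 658) 0.1244358493474873
disc (array([ 446.4, -140.5]), 61.0, 350) 0.12302869736821548
funnel (array([452.2, 157.6]), 61.7, 1215) 0.22665409925136354
funnel (array([453.7, 158. ]), 62.6, 253) 0.22701130217897558
funnel (array([452.9, 157.4]), 67.7, 102) 0.22505330043690225
tin (array([ 579.6, -145.2]), 57.0, 1084) 0.06871119838196887
tin (array([ 580.4, -145.1]), 58.1, 519) 0.06949005446336709
tin (array([ 578.7, -146.5]), 62.0, 262) 0.06825463096219214
salt (array([599.9, 138.7]), 27.8, 507) 0.08708789868033828
salt (array([599.5, 140.3]), 27.6, 90) 0.08791568663713617
salt (array([598.7, 133.4]), 27.6, 36) 0.08599834875866941
```

View pics/s11.png

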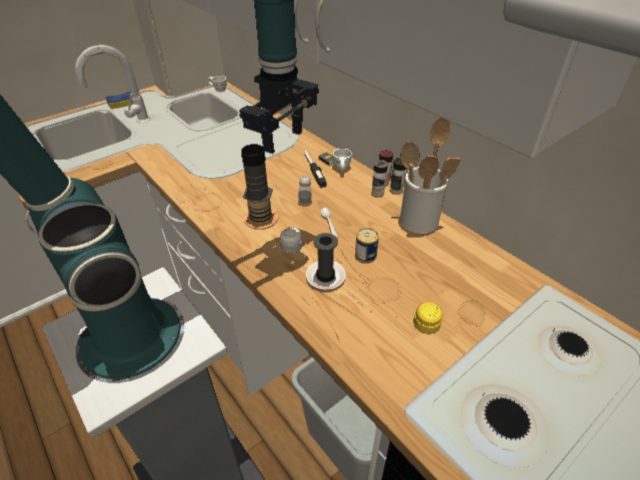

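The view shows everything in place: stack at (258,190), timer (290,240), plunger on the saucer (325,265), and the tin, salt and spoon unmoved. I hand in the job.

```bash
python3 -c "
from bench import r
print(r.hand_in())"
```

```text
the job is handed in; nothing more can be done
None
```

The coffee press is set up as asked and handed in at about 40 s: beaker, chamber and funnel stacked on the mat, the plunger upright on the saucer and the timer between them, with the tin, salt and spoon where they were; the one departure was that I carried the plunger by its top disc, because the fingers could not close on its shaft.

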